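# Close the vial transport box: flap down, then cover snapped shut

### The arm

A 6-joint arm with a two-finger parallel gripper is mounted at the origin on a cart in front of the work surface, level with it; the furniture and walls round the work are solid. World frame = base frame: x ahead of the robot, y to its left, z up, the work surface at z = 0. Lengths are in m, angles in rad, forces in N, time in s.
With the tool pointing down it reaches from about 0.375 to 0.975 m from the base axis. Payload 3.8 kg.
Tool frame: the origin (TCP) lies midway between the tips of the shut fingers; the grasp point (between the pads) lies 19 mm behind it; z points along the fingers, y is the line along which they close (so a half turn about z gives the same grasp; the last joint's range is limited). The gripper opens to 85 mm and grips with 20 to 120 N. Pads are 22 mm wide; open, the fingers measure 114 mm over their backs; the gripper's body (76 mm by 85 mm) begins 54 mm behind the grasp point. The pads swing forward as they close: fully open they stand 13 mm farther back than shut.
Start: joints at [-1.219, 0.264, 1.604, -0, 1.274, -0.037], TCP at [0.256, -0.625, 0.231] pointing down, gripper open.
Joint ranges: [-2.63, 2.63], [-0.94, 2.18], [0.31, 2.57], [-1.31, 4.45], [0, 2.66], [-2.55, 2.55]. Speed limits (rad/s): [2.57, 2.57, 3.14, 3.14, 3.14, 3.14].

### API

Orientations are given as a rotation vector (axis times angle).
In Python, from workcell import bot gives the robot as it stands.
- The arm moves only by the tool step_arm, never from a script. Its argument "motion" is a list of rows, each a list of 5 numbers: the finger opening in cm, from 0 to 8.54, then the shift along the tool's x, y, z in cm, then the turn about the tool's z in degrees. In form: [[claw, dx, dy, dz, twist], ...]. A call has 1 to 20 rows; each row is the pose to reach, as a shift and turn from the pose commanded when the call began, along the tool's axes at that moment; what a row does not reach only later rows make up. A row lasts 1/10 s, in which the tool goes at most 50 mm and 8.59 degrees, less where a joint would pass 70% of its speed; a pose out of reach is approached as far as the arm can. A call with a gripper value outside its range is refused whole. The fingers move at their own pace and stop on an object; "force" is the grip in N (left out, the last holds). Time passes only in rows, so rows that repeat a pose let the fingers close. It gives the time, the measured TCP pose, the force, the opening and the grip force at its end, in the units of the state.
- bot.read_state(): the state, without advancing time (a new reading comes with each control period).
- bot.read_camera(name): name is "side" or "top" or "wrist"; returns (picture, depth): 384x512x3 uint8, red, green, blue; 384x512 float32, m along the optical axis (not along the pixel's ray), 0 where there is no reading.
- bot.calibration(name): a dict with "mtx" (3x3 intrinsics, pixels), "origin" and "orientation" of the camera in the world; the wrist camera has in their place "T_tool_cam" (4x4, takes a point from camera to tool coordinates, whose origin is the TCP and whose axes are the flange's). Camera axes: x right, y up, looking along -z (the intrinsics and any distortion apply to the point x, -y, -z); pixel columns grow to the right and rows downward; lengths in m; the calibration is good to about 2 mm. A picture is of the moment at which its call begins: read the wrist's pose just before it. calibration takes no time and is no camera call.
- bot.finish_job(): hands the job in; it is judged then, once.
The state is a dict: "time": time; "q": joint angles; "joint_vel": joint speeds; "joint_torque": joint torques, N m; "tool_pos": TCP position; "tcp_rot": TCP orientation; "wrist_force": force on the tool from outside, world axes, zero at the start; "torque": the same for the moment, N m; "width": opening from 0.0 (shut) to 1.0 (fully open); "grip_force": force on a finger pad.
Only numpy, scipy, OpenCV 4.12 (cv2) and the standard library are available. Lean on these libraries where they do the work, as an engineer would, in place of code of your own. Each camera call takes 0.05 s, during which the arm holds its last target. There are 200 camera calls.

### The job

Make the teal vial transport box ready to carry: push its upright orange retaining flap down flat over the vials, then swing the cover over it and press it down until the catch snaps and the cover is fully shut. Do it all by pushing with the fingertips or the outside of the fingers: do not pinch the flap or the cover, do not lift or carry anything else, leave the vials in their pockets and do not disturb the other things on the bench.

Things in the scene. Friction and masses are not known exactly. Their poses are not given: they have to be found in the camera images.
- sample_box: teal transport box fixed to the bench, 150 mm along its x (both hinges run that way) x 130 mm along its y x 86 mm high to the rim, walls 10 mm. Origin: centre of its underside; z up. Dark foam with six vial pockets inside; black carrying handle folded against the end at -x (towards the robot). The cover is hinged along its +y side (left), the flap along its -y side (right).
- flap (a joint): angle of the retaining flap, rad: 0 = folded flat over the vials (stop), about 1.5 = upright, 1.62 = leaning slightly out (stop). A plate, 120 mm along the box's x, 102 mm from hinge to free edge, 4 mm thick: orange frame round clear panes. Stiff hinge: it stays at any angle and moves with about 1 N at the free edge. It folds towards the box's +y.
- flap_hinge (a point): middle of the flap's hinge line, which runs along the box's x at y = -52.5 mm, z = 77 mm in the box frame; the plane of the flap's inner (under) face passes through it. Folded, the flap's upper face lies level 81 mm above the bench, 5 mm below the rim, and at least 7 mm above the vial caps
- flap_edge (a point): middle of the flap's free edge, on its outer face (outer = right side while it stands, upper side once folded), 102 mm from the hinge line
- cover (a joint): angle of the cover, rad: 0 = fully shut (stop), 1.57 = upright, 2.2 = leaning far out to the left (stop). A teal slab, 150 mm along the box's x, 133 mm from hinge line to free edge, 16 mm thick. Stiff hinge: it stays at any angle and moves with about 2 N at the free edge. It closes towards the box's -y. It cannot shut while the flap stands up: the flap blocks it.
- cover_hinge (a point): middle of the cover's hinge line, which runs along the box's x at y = +66 mm, z = 88 mm in the box frame; the plane of the cover's inner (under) face passes through it. Shut, the cover's top face lies level 104 mm above the bench
- cover_edge (a point): middle of the cover's free edge, on its outer face (outer = left side while it stands open, top once shut), 133 mm from the hinge line. Overhead, the lip of the hood reaches out to 0.61 m from the robot's base plane (world x), 0.47 m above the bench: keep the wrist clear of it by pushing on the half of the cover and flap nearer the robot
- tongue (a point): ridge inside the dark catch tongue (44 mm along x, 4 mm thick) at the middle of the cover's free edge, which hangs 26 mm below the inner face, outside the box wall. The ridge meets a sprung steel nose in the wall at about 0.1 rad and snaps past it below about 0.04 rad; that takes a push of about 4 to 6 N straight down near the free edge
- vial_1: loose vial standing in one of the box's pockets: white label and dark blue cap, 31 mm across, 56 mm high; origin at the centre of its foot, 12 mm above the bench. Leave it there.
- vial_2: loose vial standing in one of the box's pockets: white label and dark blue cap, 30 mm across, 58 mm high; origin at the centre of its foot, 12 mm above the bench. Leave it there.
- vial_3: loose vial standing in one of the box's pockets: white label and dark blue cap, 30 mm across, 56 mm high; origin at the centre of its foot, 12 mm above the bench. Leave it there.
- vial_4: loose vial standing in one of the box's pockets: clear glass with grey stopper, 27 mm across, 52 mm high; origin at the centre of its foot, 12 mm above the bench. Leave it there.
- flask_a: loose bystander: white plastic flask, 61 x 87 x 153 mm, standing left of the box; origin at the centre of its underside. Not to be moved.
- flask_b: loose bystander: smaller white plastic flask, 54 x 78 x 124 mm, standing left of the box; origin at the centre of its underside. Not to be moved.
- amber_small: loose bystander: small brown bottle with grey cap, 47 mm across, 91 mm high, standing left of the box; origin at the centre of its underside. Not to be moved.
- vial_amber: loose bystander: amber glass vial with grey cap, 39 mm across, 77 mm high, standing right of the box; origin at the centre of its underside. Not to be moved.
- knife: loose bystander: red utility knife lying right of the box, 160 mm long, 30 mm wide, 20 mm high; origin at the centre of its underside. Not to be moved.

How it is judged:
By the outcome, as a careful person would: the job done as asked, in the order asked, and still so for the second after the job is handed in, with the robot touching nothing.
It also fails if it takes over 58 s, if anything falls off the work surface, if the arm or the gripper's body presses on something with over 40 N, if the wrist force passes 120 N, or if a joint passes its speed limit or range.

## Working session

There is one attempt and no reset: what is moved stays moved. The work goes in short steps, Python scripts to look and compute and a tool call to move; the robot and the scene stay as the last step left them, time stands still between calls to the robot, and variables do not carry over. Pictures are saved under pics/ and viewed, at most 10 in all, crops included, and the job is handed in when it is done.

Besides the shell and the picture viewer there is one more tool, called as a command line: name --pt "numbers of a row" for each row, then --argument value for the rest. step_arm: Moves the arm, as the interface text tells. Its arguments: {"type":"object","properties":{"motion":{"type":"array","items":{"type":"array","items":{"type":"number"}}},"force":{"type":"number"}},"required":["motion"]}

```bash
mkdir -p pics; cat > h.py <<'E'
import numpy as np, cv2
from scipy.spatial.transform import Rotation as R
from workcell import bot
def cam(n):
    s=bot.read_state(); p,d=bot.read_camera(n); c=bot.calibration(n)
    K=np.array(c["mtx"])
    if n=="wrist":
        T=np.eye(4);T[:3,:3]=R.from_rotvec(s["tcp_rot"]).as_matrix();T[:3,3]=s["tool_pos"]
        T=T@np.array(c["T_tool_cam"])
    else:
        T=np.eye(4);o=np.array(c["orientation"]);T[:3,:3]=o if o.shape==(3,3) else R.from_rotvec(o).as_matrix();T[:3,3]=c["origin"]
    return p,d,K,T
def pts(d,K,T):
    v,u=np.mgrid[:d.shape[0],:d.shape[1]]
    P=np.stack([(u-K[0,2])/K[0,0]*d,-(v-K[1,2])/K[1,1]*d,-d],-1)
    return P@T[:3,:3].T+T[:3,3]
E
python3 - <<'E'
from h import *
for n in("top","side"):
    p,d,K,T=cam(n); cv2.imwrite(f"pics/{n}0.png",p[:,:,::-1]); np.savez(f"{n}0.npz",p=p,d=d,K=K,T=T)
    print(n,bot.calibration(n)); print((d>0).mean())
s=bot.read_state();print(s)
E
```

```text
top {'mtx': array([[445.77611403,   0.        , 246.33463051],
       [  0.        , 445.77611403, 190.11899667],
       [  0.        ,   0.        ,   1.        ]]), 'origin': array([0.34233896, 0.08404806, 1.20627355]), 'orientation': array([ 0.16030585, -0.15466459, -1.50344007])}
0.9960428873697916
side {'mtx': array([[452.81737621,   0.        , 255.65718426],
       [  0.        , 452.81737621, 186.32015966],
       [  0.        ,   0.        ,   1.        ]]), 'origin': array([0.14865231, 0.47792146, 1.13133027]), 'orientation': array([ 0.26083041, -0.56157502, -2.23968618])}
0.9960530598958334
{'time': 0.1, 'q': array([-1.21886536e+00,  2.64692104e-01,  1.60522160e+00,  1.78132778e-05,
        1.27369528e+00, -3.68923140e-02]), 'joint_vel': array([ 0.00042511, -0.00135693, -0.00400238,  0.00104403, -0.0008371 ,
        0.00015636]), 'joint_torque': array([-1.34753805e-03, -5.16707897e+01, -3.68589342e+01, -1.50870915e-04,
        6.29837858e-03, -9.67220075e-06]), 'tool_pos': array([ 0.25567701, -0.62400187,  0.23008544]), 'tcp_rot': array([-3.08045485e+00, -6.06528772e-01,  4.70127000e-04]), 'wrist_force': array([ 0.06658739, -0.47176305, -0.41915414]), 'torque': array([-0.0041224 , -0.01767847,  0.01429301]), 'grip_force': 0.0, 'width': 0.9985954074849136}
```

View pics/top0.png

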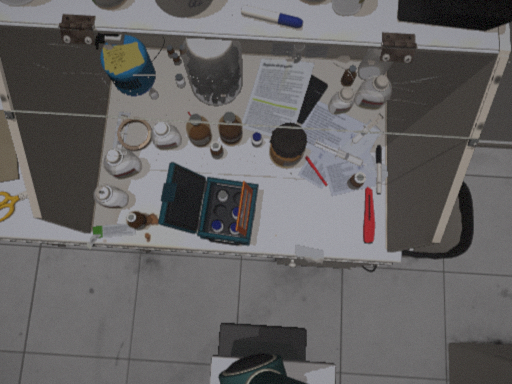

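View pics/side0.png

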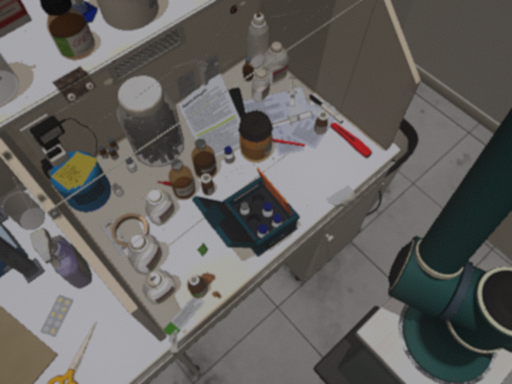

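The top view shows the box rim around (228,210), the upright flap at (243,210) and the open cover at (183,198). Flasks stand left at (112,160-200) and the knife at (369,215). Next I measure the box by colour mask and depth.

```bash
python3 - <<'E'
from h import *
for n in("top","side"):
    f=np.load(f"{n}0.npz");p,d,K,T=f["p"],f["d"],f["K"],f["T"];X=pts(d,K,T)
    hsv=cv2.cvtColor(p,cv2.COLOR_RGB2HSV)
    reg=(X[...,0]>.3)&(X[...,0]<.75)&(X[...,1]>-.15)&(X[...,1]<.35)&(X[...,2]>.03)&(X[...,2]<.26)
    teal=reg&(hsv[...,0]>80)&(hsv[...,0]<105)&(hsv[...,1]>90)
    org=reg&(hsv[...,0]<15)&(hsv[...,1]>110)
    # bench check
    print(n,"bench z",np.median(X[250:255,300:360,2]) if n=="top" else np.median(X[225:235,310:325,2]))
    rim=teal&(abs(X[...,2]-.086)<.006)
    m,k=cv2.connectedComponents(rim.astype(np.uint8))[0:2]
    sz=[(k==i).sum() for i in range(1,m)];b=X[rim];
    k2=k==1+int(np.argmax(sz));print("rim",k2.sum(),rim.sum(),cv2.minAreaRect((X[k2][:,:2]*1000).astype(np.float32)),b.min(0),b.max(0))
    print("rim all",cv2.minAreaRect((b[:,:2]*1000).astype(np.float32)))
    o=X[org&(X[...,0]<.65)];print("org",len(o),np.percentile(o,[2,50,98],axis=0).round(3))
    c,v=cv2.PCACompute(o.astype(np.float32),mean=None);print(c,v)
    cv=X[teal&(X[...,2]>.11)];print("cover",len(cv))
    if len(cv)>20:
        print(np.percentile(cv,[2,50,98],axis=0).round(3));c,v=cv2.PCACompute(cv.astype(np.float32),mean=None);print(c,v)
E
```

```text
top bench z 0.00037229723597964615
rim 687 688 ((518.4586181640625, 140.3153076171875), (130.31114196777344, 153.1840057373047), 85.07765197753906) [0.43684309 0.07033729 0.08001168] [0.598971   0.21022513 0.09198562]
rim all ((518.4258422851562, 140.31814575195312), (130.31114196777344, 153.2498321533203), 85.07765197753906)
org 316 [[0.458 0.083 0.083]
 [0.514 0.099 0.137]
 [0.572 0.113 0.18 ]]
[[0.5144658  0.09855191 0.13879131]] [[ 0.96971756 -0.11361232 -0.21619453]
 [ 0.23196997  0.15152602  0.9608485 ]
 [ 0.07640513  0.9819024  -0.1732921 ]]
cover 473
[[0.457 0.235 0.127]
 [0.524 0.274 0.2  ]
 [0.598 0.286 0.22 ]]
[[0.52301764 0.27123448 0.19895515]] [[ 0.97497624  0.02729146  0.22062822]
 [-0.21020949  0.4361334   0.87498564]
 [ 0.07234369  0.89946795 -0.43095654]]
side bench z -0.07547673415607259
rim 479 479 ((517.7203369140625, 143.76779174804688), (129.37086486816406, 151.18182373046875), 85.07453155517578) [0.43899279 0.08431397 0.08001364] [0.59579482 0.21446852 0.09006683]
rim all ((517.7203369140625, 143.76779174804688), (129.37086486816406, 151.18182373046875), 85.07453155517578)
org 273 [[0.456 0.088 0.075]
 [0.51  0.103 0.132]
 [0.563 0.115 0.178]]
[[0.5104413  0.10229982 0.13205974]] [[-0.17141557  0.21858075  0.9606452 ]
 [ 0.98129225 -0.04886922  0.18621925]
 [ 0.08764992  0.9745944  -0.2061146 ]]
cover 374
[[0.459 0.259 0.193]
 [0.525 0.278 0.201]
 [0.596 0.289 0.219]]
[[0.52555656 0.27630612 0.20300305]] [[ 0.99552834 -0.07433064  0.05829522]
 [-0.08148391 -0.3635195   0.9280162 ]
 [ 0.04778858  0.9286165   0.36795068]]
```

```bash
python3 - <<'E'
from h import *
f=np.load("top0.npz");X=pts(f["d"],f["K"],f["T"]);q=X.reshape(-1,3)
w=q[(q[:,2]>.08)&(q[:,1]<-.15)&(q[:,1]>-.6)&(q[:,0]<.6)&(q[:,0]>.3)]
print("wall",len(w),w.min(0),w.max(0)); 
for y in np.arange(-.6,-.15,.05):
    a=w[abs(w[:,1]-y)<.025]; print(round(y,2),len(a),a.min(0).round(3) if len(a) else'',a[:,2].max() if len(a) else '')
l=q[(q[:,2]>.05)&(q[:,1]>.3)&(q[:,1]<.6)&(q[:,0]<.7)&(q[:,0]>.3)]
for y in np.arange(.3,.6,.04):
    a=l[abs(l[:,1]-y)<.02]; print("L",round(y,2),len(a),a.min(0).round(3) if len(a) else'',a.max(0).round(3) if len(a) else '')
print(bot.calibration("wrist")["T_tool_cam"])
c=np.array([.518,.142]);a=np.radians(-4.9);B=np.array([[np.cos(a),-np.sin(a)],[np.sin(a),np.cos(a)]])
s=bot.read_state();Rm=R.from_rotvec(s["tcp_rot"]).as_matrix();print(Rm.round(3))
for x,y in[(.30,-.30),(.33,-.20)]: print(x,y,((Rm.T@(np.array([x,y,.25])-s["tool_pos"]))*100).round(1))
for b in[(-.03,-.13)]:
    t=c+B@b;print(t,((Rm.T@(np.array([*t,.25])-s["tool_pos"]))*100).round(1))
E
```

```text
wall 4638 [ 0.44299407 -0.30872549  0.08017181] [ 0.59998277 -0.2874874   0.46976116]
-0.6 0  
-0.55 0  
-0.5 0  
-0.45 0  
-0.4 0  
-0.35 0  
-0.3 4638 [ 0.443 -0.309  0.08 ] 0.4697611587277385
-0.25 0  
-0.2 0  
L 0.3 110 [0.607 0.3   0.05 ] [0.7   0.32  0.557]
L 0.34 271 [0.475 0.32  0.05 ] [0.7   0.36  0.567]
L 0.38 533 [0.46 0.36 0.05] [0.7   0.4   0.567]
L 0.42 860 [0.477 0.4   0.05 ] [0.695 0.44  0.555]
L 0.46 437 [0.51 0.44 0.05] [0.671 0.48  0.531]
L 0.5 9675 [0.443 0.48  0.05 ] [0.7   0.52  0.535]
L 0.54 457 [0.443 0.52  0.055] [0.636 0.529 0.495]
L 0.58 0  
[[-3.62720694e-04  9.65110120e-01  2.61844087e-01  6.63284208e-02]
 [ 9.99999891e-01  4.26984602e-04 -1.88533972e-04 -1.06693611e-03]
 [-2.93759438e-04  2.61843990e-01 -9.65110169e-01 -1.43210783e-01]
 [ 0.00000000e+00  0.00000000e+00  0.00000000e+00  1.00000000e+00]]
[[ 0.925  0.379 -0.001]
 [ 0.379 -0.925  0.002]
 [ 0.    -0.002 -1.   ]]
0.3 -0.3 [ 16.4 -28.3  -1.9]
0.33 -0.2 [ 23.  -36.4  -1.9]
[0.47700544 0.01503762] [ 44.7 -50.7  -1.9]
```

step_arm --pt "0 3.3 -5.7 -0.4 0" --pt "0 6.6 -11.3 -0.8 0" --pt "0 9.8 -17 -1.2 0" --pt "0 13.1 -22.6 -1.5 0" --pt "0 16.4 -28.3 -1.9 0" --pt "0 19 -32 -1.9 3" --pt "0 23 -36.4 -1.9 8" --pt "0 26 -38.5 -1.9 12" --pt "0 30 -41 -1.9 17" --pt "0 35 -44.5 -1.9 22" --pt "0 40 -47.5 -1.9 27" --pt "0 44.7 -50.7 -1.9 27.2" --pt "0 44.7 -50.7 -1.9 27.2" --pt "0 44.7 -50.7 -1.9 27.2" --pt "0 44.7 -50.7 -1.9 27.2" --pt "0 44.7 -50.7 -1.9 27.2"

```text
time: 1.7
tool_pos: [0.4769, 0.0146, 0.2496]
tcp_rot: [3.138, -0.131, -0.003]
wrist_force: [-0.2, -0.9, -1.2]
width: -0.003
grip_force: 0.0
```

```bash
python3 - <<'E'
from h import *
p,d,K,T=cam("wrist"); cv2.imwrite("pics/w1.png",p[:,:,::-1]);X=pts(d,K,T)
c=np.array([.518,.142]);a=np.radians(-4.9);B=np.array([[np.cos(a),-np.sin(a)],[np.sin(a),np.cos(a)]])
Y=X.copy();Y[...,:2]=(X[...,:2]-c)@B
hsv=cv2.cvtColor(p,cv2.COLOR_RGB2HSV)
teal=(hsv[...,0]>80)&(hsv[...,0]<105)&(hsv[...,1]>90)&(abs(Y[...,2]-.086)<.005)&(abs(Y[...,1])<.1)
print("rim",teal.sum(),Y[teal].min(0).round(4),Y[teal].max(0).round(4))
o=(hsv[...,0]<15)&(hsv[...,1]>110)&(abs(Y[...,1]+.05)<.03)&(Y[...,2]>.07)&(Y[...,0]<.08)
o=Y[o];print("org",len(o),np.percentile(o,[1,50,99],axis=0).round(4))
for z in np.arange(.08,.19,.015):
    k=o[abs(o[:,2]-z)<.008];print(round(z,3),len(k),np.percentile(k[:,1],[5,50,95]).round(4) if len(k) else '')
E
```

```text
rim 7023 [-0.0749 -0.069   0.081 ] [0.078  0.0691 0.091 ]
org 6585 [[-0.057  -0.0563  0.0837]
 [ 0.0102 -0.042   0.1461]
 [ 0.0607 -0.032   0.1779]]
0.08 398 [-0.0568 -0.0558 -0.0548]
0.095 875 [-0.0555 -0.0541 -0.0522]
0.11 333 [-0.0521 -0.0502 -0.0484]
0.125 1113 [-0.0481 -0.0461 -0.0446]
0.14 905 [-0.0455 -0.044  -0.042 ]
0.155 574 [-0.0418 -0.04   -0.0378]
0.17 2708 [-0.038  -0.0364 -0.0324]
0.185 300 [-0.0358 -0.0346 -0.0321]
```

View pics/w1.png

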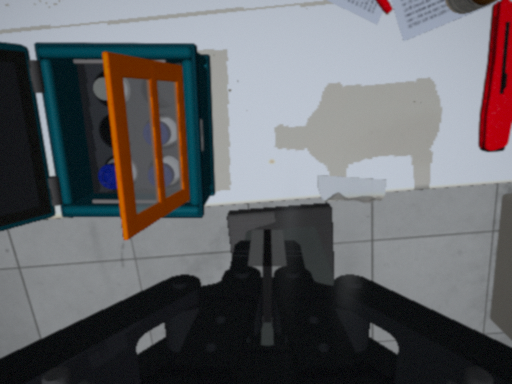

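The wrist view shows the flap leaning slightly inward (orange, x 105-190, y 55-235) and the box rim matching my estimate to within 2 mm. The cover is at far left. Now I push the flap down.

step_arm --pt "0 0 0 3 0" --pt "0 0 0 6.5 0" --pt "0 0 -2 9.4 0" --pt "0 0 -5 9.4 0" --pt "0 0 -6.5 9.4 0" --pt "0 0 -7.5 9.4 0" --pt "0 0 -8.7 9.8 0" --pt "0 0 -9.9 10.2 0" --pt "0 0 -10.8 10.8 0" --pt "0 0 -11.6 11.4 0" --pt "0 0 -12.3 12.2 0" --pt "0 0 -13 13 0" --pt "0 0 -13.5 13.9 0" --pt "0 0 -13.9 14.8 0" --pt "0 0 -14.1 15.5 0" --pt "0 0 -14.2 16.2 0" --pt "0 0 -14.2 16.7 0" --pt "0 0 -14.2 16.7 0"

```text
time: 3.55
tool_pos: [0.4887, 0.1551, 0.0822]
tcp_rot: [3.138, -0.135, -0.003]
wrist_force: [0.2, -1.0, 0.3]
width: 0.005
grip_force: 0.0
```

step_arm --pt "0 0 0 0.1 0" --pt "0 0 0 0.2 0" --pt "0 0 0 0.3 0" --pt "0 0 0 0.3 0" --pt "0 0 0 0.3 0"

```text
time: 4.05
tool_pos: [0.4899, 0.1555, 0.081]
tcp_rot: [-3.139, 0.135, -0.001]
wrist_force: [-0.8, -0.5, 5.0]
width: 0.003
grip_force: 2.4
```

step_arm --pt "0 0 0 -2 0" --pt "0 0 0 -6 0" --pt "0 0 0 -11 0" --pt "0 0 0 -16 0" --pt "0 0 0 -20 0" --pt "0 0 0 -20 0" --pt "0 0 0 -20 0" --pt "0 0 0 -20 0"

```text
time: 4.85
tool_pos: [0.4886, 0.1552, 0.2785]
tcp_rot: [3.138, -0.135, -0.004]
wrist_force: [0.5, -0.4, -0.3]
width: 0.001
grip_force: 0.0
```

```bash
python3 - <<'E'
from h import *
c=np.array([.518,.142]);a=np.radians(-4.9);B=np.array([[np.cos(a),-np.sin(a)],[np.sin(a),np.cos(a)]])
for n in("wrist","top","side"):
    p,d,K,T=cam(n);X=pts(d,K,T);cv2.imwrite(f"pics/{n}2.png",p[:,:,::-1])
    Y=X.copy();Y[...,:2]=(X[...,:2]-c)@B
    hsv=cv2.cvtColor(p,cv2.COLOR_RGB2HSV)
    o=(hsv[...,0]<15)&(hsv[...,1]>110)&(abs(Y[...,1])<.08)&(Y[...,2]>.06)&(abs(Y[...,0])<.08)
    o=Y[o];print(n,"org",len(o),np.percentile(o,[2,50,98],axis=0).round(4) if len(o) else '')
    t=(hsv[...,0]>80)&(hsv[...,0]<105)&(hsv[...,1]>60)&(Y[...,2]>.09)&(Y[...,2]<.24)&(Y[...,1]>.06)&(Y[...,1]<.2)&(abs(Y[...,0])<.08)
    t=Y[t]
    for z in np.arange(.1,.23,.02):
        k=t[abs(t[:,2]-z)<.01];print(round(z,3),len(k),np.percentile(k[:,1],[2,50,98]).round(4) if len(k) else '')
print(bot.read_state()["tool_pos"])
E
```

```text
wrist org 2282 [[-0.058  -0.0563  0.0794]
 [-0.0066 -0.0432  0.0816]
 [ 0.0507  0.0481  0.0842]]
0.1 164 [0.0677 0.0727 0.0794]
0.12 216 [0.0769 0.0844 0.0908]
0.14 269 [0.0893 0.0968 0.1032]
0.16 341 [0.1016 0.1086 0.1154]
0.18 453 [0.1132 0.1209 0.1272]
0.2 4121 [0.1267 0.1356 0.1452]
0.22 1973 [0.1137 0.1211 0.1335]
top org 195 [[-0.0674 -0.0564  0.0764]
 [-0.0453 -0.0015  0.081 ]
 [ 0.0426  0.0443  0.4404]]
0.1 12 [0.0604 0.0706 0.0767]
0.12 18 [0.0771 0.0841 0.0912]
0.14 17 [0.0893 0.0957 0.1016]
0.16 7 [0.0982 0.1029 0.1049]
0.18 1 [0.1096 0.1096 0.1096]
0.2 20 [0.1352 0.1405 0.1434]
0.22 0 
side org 946 [[-0.0578 -0.0548  0.0753]
 [-0.0042 -0.0013  0.0799]
 [ 0.0633  0.0495  0.2856]]
0.1 4 [0.0739 0.0794 0.0824]
0.12 7 [0.0825 0.0875 0.0916]
0.14 8 [0.0979 0.1004 0.1051]
0.16 4 [0.1101 0.1162 0.1189]
0.18 8 [0.1206 0.1271 0.134 ]
0.2 366 [0.1309 0.1389 0.1453]
0.22 139 [0.1159 0.1241 0.1337]
[0.48839681 0.15517986 0.27798979]
```

View pics/wrist2.png

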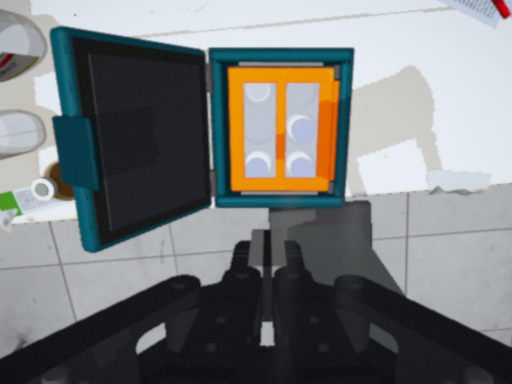

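The flap lies flat at z≈81-82 mm with the vials under its panes. The cover is at ≈2.11 rad, and its tongue shows at pixel (75,150). Next I go over to the outside of the cover.

step_arm --pt "0 -1 -4 0 0" --pt "0 -1 -8 0 0" --pt "0 -1 -12 0 0" --pt "0 -1 -15 0 0" --pt "0 -1 -17 0.5 0" --pt "0 -1 -17 3 0" --pt "0 -1 -17 6 0" --pt "0 -1 -17 9 0" --pt "0 -1 -17 10.5 0" --pt "0 -1 -17 10.5 0"

```text
time: 6.0
tool_pos: [0.4919, 0.3241, 0.1714]
tcp_rot: [3.134, -0.135, -0.009]
wrist_force: [-1.3, -0.1, -0.5]
width: -0.001
grip_force: 0.0
```

step_arm --pt "0 0 1.2 0 0" --pt "0 0 2.4 0 0" --pt "0 0 3.7 -0.1 0" --pt "0 0 5.2 -0.3 0" --pt "0 0 6.7 -0.5 0" --pt "0 0 8.5 -0.9 0" --pt "0 0 9.8 -1 0" --pt "0 0 11 -1 0" --pt "0 0 12.2 -0.8 0" --pt "0 0 13.5 -0.4 0" --pt "0 0 14.6 0.1 0" --pt "0 0 15.7 0.8 0" --pt "0 0 16.6 1.6 0" --pt "0 0 17.5 2.5 0" --pt "0 0 18.1 3.3 0" --pt "0 0 18.5 3.9 0" --pt "0 0 19.1 5.1 0" --pt "0 0 19.1 5.1 0"

```text
time: 7.8
tool_pos: [0.476, 0.1345, 0.1219]
tcp_rot: [3.137, -0.135, -0.006]
wrist_force: [-0.2, -1.1, -0.2]
width: 0.002
grip_force: 0.0
```

step_arm --pt "0 0 0 -2 0" --pt "0 0 0 -4 0" --pt "0 0.7 2 -4 0" --pt "0 1.5 4 -4 0" --pt "0 1.5 4 -4 0" --pt "0 1.5 4 -4 0"

```text
time: 8.4
tool_pos: [0.4892, 0.0944, 0.1642]
tcp_rot: [-3.138, 0.137, 0.0]
wrist_force: [-0.0, -0.6, 0.7]
width: 0.001
grip_force: 0.0
```

```bash
cat > chk.py <<'E'
from h import *
import sys
c=np.array([.518,.142]);a=np.radians(-4.9);B=np.array([[np.cos(a),-np.sin(a)],[np.sin(a),np.cos(a)]])
for n in("wrist","side"):
    p,d,K,T=cam(n);X=pts(d,K,T);cv2.imwrite(f"pics/{n}{sys.argv[1]}.png",p[:,:,::-1])
    Y=X.copy();Y[...,:2]=(X[...,:2]-c)@B
    k=(abs(Y[...,1])<.075)&(Y[...,0]>.03)&(Y[...,0]<.07)&(Y[...,2]>.07)&(Y[...,2]<.2)
    for y in(-.055,-.03,0,.03,.055):
        z=Y[k&(abs(Y[...,1]-y)<.006)][:,2];print(n,y,len(z),np.percentile(z,[5,50,95]).round(4) if len(z) else '')
print(bot.read_state()["tool_pos"],bot.read_state()["wrist_force"])
E
python3 chk.py 3
```

```text
wrist -0.055 2054 [0.126  0.1275 0.1288]
wrist -0.03 1881 [0.122  0.124  0.1258]
wrist 0 1723 [0.1163 0.1184 0.1201]
wrist 0.03 1571 [0.1106 0.1126 0.1143]
wrist 0.055 1474 [0.1057 0.1079 0.1097]
side -0.055 44 [0.1227 0.1262 0.1291]
side -0.03 49 [0.1193 0.1221 0.1257]
side 0 69 [0.1138 0.1163 0.1199]
side 0.03 65 [0.1068 0.1115 0.1147]
side 0.055 73 [0.1031 0.1066 0.1099]
[0.48894085 0.09481696 0.16400905] [0.06469026 0.42618782 1.0297817 ]
```

step_arm --pt "0 0 0.3 1.5 0" --pt "0 0 0.5 3 0" --pt "0 0 0.5 3.6 0" --pt "0 0 0.5 4.1 0" --pt "0 0 0.5 4.5 0" --pt "0 0 0.5 4.9 0" --pt "0 0 0.5 5.2 0" --pt "0 0 0.5 5.5 0" --pt "0 0 0.5 5.8 0" --pt "0 0 0.5 6 0" --pt "0 0 0.5 6.1 0" --pt "0 0 0.5 6.1 0"

```text
time: 9.7
tool_pos: [0.4892, 0.0894, 0.104]
tcp_rot: [-3.138, 0.135, -0.001]
wrist_force: [-2.4, -0.3, 5.1]
width: -0.004
grip_force: 2.6
```

step_arm --pt "0 0 0 0.1 0" --pt "0 0 0 0.2 0" --pt "0 0 0 0.3 0" --pt "0 0 0 0.4 0" --pt "0 0 0 0.4 0" --pt "0 0 0 0.4 0"

```text
time: 10.3
tool_pos: [0.4894, 0.0894, 0.1036]
tcp_rot: [-3.139, 0.135, -0.001]
wrist_force: [-11.1, -2.4, 27.7]
width: 0.0
grip_force: 14.3
```

At 28 N it no longer moves, so the cover is on its stop at 104 mm. I retract and check.

step_arm --pt "0 0 0 -0.5 0" --pt "0 0 0 -3 0" --pt "0 0 0 -7 0" --pt "0 0 0 -11 0" --pt "0 0 0 -15 0" --pt "0 0 0 -15 0" --pt "0 0 0 -15 0" --pt "0 0 0 -15 0"

```text
time: 11.1
tool_pos: [0.4879, 0.0893, 0.2477]
tcp_rot: [3.138, -0.135, -0.004]
wrist_force: [-0.5, -0.1, -0.2]
width: 0.0
grip_force: 0.0
```

```bash
python3 chk.py 4
```

```text
wrist -0.055 790 [0.1034 0.1047 0.1062]
wrist -0.03 792 [0.104  0.1058 0.1072]
wrist 0 795 [0.104  0.1057 0.1071]
wrist 0.03 800 [0.1038 0.1058 0.1072]
wrist 0.055 782 [0.1038 0.1057 0.1072]
side -0.055 60 [0.0992 0.1029 0.1057]
side -0.03 62 [0.1007 0.1036 0.1077]
side 0 60 [0.1006 0.1039 0.107 ]
side 0.03 67 [0.101  0.1041 0.1069]
side 0.055 66 [0.0997 0.1042 0.107 ]
[0.48758029 0.08918556 0.24712976] [-0.00598897  0.66707224  0.32638144]
```

View pics/side4.png

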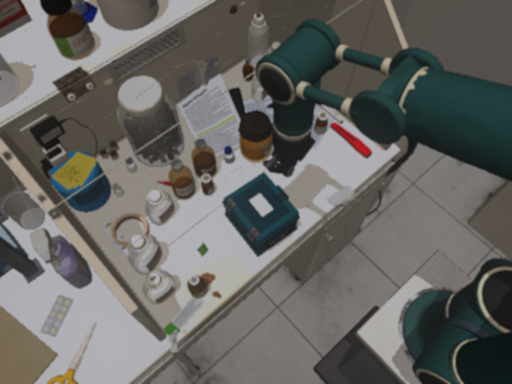

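The side view shows the cover shut and level over the box at (262,212), with the gripper clear. The flasks, bottles and knife are where they were.

```bash
python3 -c "
from workcell import bot
print(bot.finish_job())"
```

```text
the job is handed in; nothing more can be done
None
```

The job is handed in: the flap was folded flat at about 81 mm, then the cover was pressed to its stop and stayed shut and level at about 104 mm after the arm withdrew; the bystanders look unmoved, and I used about 11 s.

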